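# Load the lantern slide, then show the index over the closed leaf

### The job

Draw the red-framed glass slide straight up out of its slot in the open slide box and stand it fully down in the open slide stage of the brass still-slide bench, and let go of it. Then, to keep arc ash off the remaining slides, take the box's cover by its brass handle and bring it down gently, with the inner leaf nested in it, until both are shut, and lift the cover alone back up to about half open so that the index sheet inside it can be read, the leaf staying shut. The job finishes while you are still holding the cover up by its handle; leave the other slides and everything else on the ledge where they are.

Things in the scene. Friction and masses are not known exactly. Their poses are not given: they have to be found in the camera images.
- slidebox: Open dark wooden slide box with brass corners, fixed: 121 (x) x 192 (y) x 100 mm high, walls and floor 8. Origin: centre of underside; front (handle, lock plate) faces its -x. Upright grooves 10.5 mm wide, 16 apart along y, in front and rear inner walls. Slides stand on the floor, width along x, thickness along y, at y = -48, 0, +48 in any order, tops at 93 mm, 36+ mm free beside each.
- cover (a joint): Hinge of the outer cover, rad: 0 shut, grows as the front edge swings up and back; about 1.84 (leaning back past upright) at the start, stop at 1.95, half open about 0.8. Hinge line along the box's y at the top of the rear wall. Cover 121 x 192 x 24 mm, about 0.35 kg; hinge friction only 0.08 N m, so it falls shut if let go part open.
- leaf (a joint): Hinge of the inner leaf, same line and sense as the cover: 0 shut on the rim, 1.80 at the start. A pale 6 mm board, 110 x 182 mm, 0.12 kg, small brass knob, nested inside the cover's skirt. Its hinge (0.09 N m) keeps it where it is put. Felt pads in the cover push the leaf down as the cover comes down; nothing ties them, so the leaf stays behind when the cover is lifted.
- cover_hinge (a point): Point on the common hinge line of cover and leaf, at the middle of its length: 60.5 mm behind the box's centre (box +x), 100 mm above the ledge. The point turns with the cover; with the cover shut its axes are those of the box.
- cover_handle (a point): Grip point of the cover's brass D-handle, which juts straight out of the middle of the cover's front edge: 30 mm wide (along the hinge line), 10 thick, 48 long. The point is in its middle, 34 mm out from the edge; shut, it is 155 mm in front of the hinge line and 12 mm above it. Pinched across the 30 mm width by fingers pointing down, it can turn between the pads as the cover swings.
- leaf_edge (a point): Middle of the leaf's front edge, 115.5 mm from the hinge line; with the leaf shut it is 103 mm above the ledge.
- slide_red_mid (a point): Centre of the glass slide in the red-painted frame: 100 mm wide (its x), 8 mm thick (its y), 85 mm tall (its z, up), about 0.11 kg. Its top edge is 42.5 mm above this point.
- slide_a_mid (a point): Centre of another slide of the same size, plain brown wooden frame; stays in the box.
- slide_b_mid (a point): Centre of the third slide, plain brown wooden frame; stays in the box.
- lantern: Still-slide bench, fixed. Cast base 130 (x) x 255 mm (y), 14 high; in line along its y: condenser drum, 104 mm diameter (y -118 to -59, top 145 mm above the ledge), open slide stage (y = 0), brass objective, 68 mm diameter (y +61 to +145, top 127 mm). Origin at the ledge, below the stage.
- stage_seat (a point): Where a seated slide's centre lies, 92.5 mm above the ledge. The slide stands upright, width along the bench's x, thickness along its y, on a sill 50 mm above the ledge, between end posts 107 mm apart (tops at 110 mm) and, at each end, brass cheeks 14 mm apart, flared at the top (113 mm). The middle 83 mm of the width is free of cheeks; a seated slide's top is at 135 mm.
- lens_long: Loose brass lens barrel standing upright, 60 mm diameter, 110 mm high; origin at the centre of its foot. To be left alone.
- lens_short: Loose brass lens barrel standing upright, 68 mm diameter, 85 mm high; origin at the centre of its foot. To be left alone.
- rewind_crank: Copper rewind crank lying loose, 135 mm long, wooden grip standing up to 76 mm; origin under its middle. To be left alone.
- film_tin: Round loose film tin, 184 mm diameter, 30 mm high; origin at the centre of its underside. To be left alone.
- oil_can: Small copper oil can, 68 mm diameter, 130 mm high with its spout; origin at the centre of its foot. To be left alone.

How it is judged:
On the way, in this order (a step that is already met when the one before it is completed fails the run):
1. the red-framed slide is drawn up clear of the box, still upright (height (world z) of slide_red_mid above 0.144 m and angle between slide_red_mid's own z axis and vertical below 0.35 rad), for 0.1 s.
2. the slide stands fully down in the slide stage, let go (x of slide_red_mid in the frame of lantern between -0.007 and 0.007 m and y of slide_red_mid in the frame of lantern between -0.006 and 0.006 m and z of slide_red_mid in the frame of lantern between 0.088 and 0.0965 m and angle between slide_red_mid's own z axis and vertical below 0.12 rad and contact force between the fingers and slide_red below 0.2 N), for 0.3 s.
3. cover and leaf have been brought down together and are shut (value of joint cover below 0.06 rad and value of joint leaf below 0.05 rad), for 0.1 s.
4. the cover is lifted clear of the leaf, which stays shut (value of joint cover above 0.25 rad and value of joint leaf below 0.05 rad), for 0.1 s.
At the end, for the whole second after the job is handed in: The fingers hold the cover (over 1 N, within 45 mm of its handle's middle), at rest, 0.5 to 1.15 rad open; the leaf is shut (under 0.05 rad); the red slide stands upright (0.12 rad), untouched, in the stage, its centre within 7 mm along, 6 mm across and 4 mm of seated height (all of step 2 and value of joint cover between 0.5 and 1.15 rad and velocity of joint cover between -0.1 and 0.1 rad/s and value of joint leaf below 0.05 rad and contact force between the fingers and cover above 1 N and distance between the grasp point and cover_handle below 0.045 m); the arm keeps its last pose, push and grip.
It fails at once if cover or leaf slams down (faster than 3 rad/s) (velocity of joint any of cover, leaf below -3 rad/s).
It fails at once if another slide is moved from its place by more than 15 mm (distance of any of slide_a_mid, slide_b_mid from where it was at the start of the episode above 0.015 m).
It fails at once if a lens barrel, the crank, the film tin or the oil can is moved by more than 20 mm (distance of any of lens_long, lens_short, rewind_crank, film_tin, oil_can from where it was at the start of the episode above 0.02 m).
It also fails if it takes over 69 s, if anything falls off the work surface, if the arm or the gripper's body presses on something with over 40 N, if the wrist force passes 120 N, or if a joint passes its speed limit or range.

### The arm

A 6-joint arm with a two-finger parallel gripper is mounted at the origin on the work surface. World frame = base frame: x ahead of the robot, y to its left, z up, the work surface at z = 0. Lengths are in m, angles in rad, forces in N, time in s.
With the tool pointing down it reaches from about 0.35 to 0.95 m from the base axis. Payload 17.4 kg.
Tool frame: the origin (TCP) lies at the very end of the fingers, on their centre line; the grasp point (between the pads) lies grip_depth behind it (grip_depth is the distance from the TCP to the grasp point, in m); z points along the fingers, y is the line along which they close (so a half turn about z gives the same grasp; the last joint's range is limited). The gripper opens to 93 mm and grips with 3 to 60 N. Pads are 15 mm wide; open, the fingers measure 128 mm over their backs; the gripper's body (75 mm by 188 mm) begins 65 mm behind the grasp point.
Start: joints at [1.272, 0.116, 1.442, -0, 1.584, -0.038], TCP at [0.174, 0.652, 0.219] pointing down, gripper open.
Joint ranges: [-2.83, 2.83], [-0.83, 2.19], [0.07, 2.5], [-1.14, 4.28], [0.01, 3], [-2.97, 2.97]. Speed limits (rad/s): [1.89, 1.89, 2.22, 3.14, 3.14, 3.14].

### API

Orientations are given as [roll, pitch, yaw] about the fixed x, y, z axes, in that order (R = Rz(yaw) Ry(pitch) Rx(roll)).
In Python, from bench import get_state, camera, calibration, close_job, grip_depth gives the robot as it stands.
- The arm moves only by the tool carry_out, never from a script. Its argument "commands" is a list of rows, each a list of 3 entries, a list of its own where there are three numbers: the opening, from 0 (shut) to 1 (fully open), then the shift along the tool's x, y, z in m, then the turn, a rotation vector about the tool's x, y, z in degrees. In form: [[hand, [x, y, z], [ax, ay, az]], ...]. A call has exactly 8 rows; each row is the pose to reach, as a shift and turn from the pose commanded when the call began, along the tool's axes at that moment; what a row does not reach only later rows make up. A row lasts 1/10 s, in which the tool goes at most 50 mm and 8.59 degrees, less where a joint would pass 70% of its speed; a pose out of reach is approached as far as the arm can. A call with a gripper value outside its range is refused whole. The fingers move at their own pace and stop on an object; "squeeze" is the grip in N (left out, the last holds). Time passes only in rows, so rows that repeat a pose let the fingers close, or fill a call up. It gives the time, the measured TCP pose, the force, the opening and the grip force at its end, in the units of the state.
- get_state(): the state, without advancing time (a new reading comes with each control period).
- camera(name): name is "scene" or "top" or "wrist"; returns the picture (420x560x3 uint8, red, green, blue); there is no depth.
- calibration(name): a dict with "fx", "fy", "cx", "cy" (pixels), "dist_coeffs" ([k1, k2, p1, p2, k3] as OpenCV has them; the pictures are not rectified), "R" (3x3) and "t" (3): a world point X has camera coordinates R X + t. Camera axes: x right, y down, z forward; pixel columns grow to the right and rows downward; lengths in m; the calibration is good to about 2 mm. A picture is of the moment at which its call begins: read the wrist's pose just before it. calibration takes no time and is no camera call; for the wrist camera it gives the pose at the moment of the call.
- close_job(): hands the job in; it is judged then, once.
The state is a dict: "time_s": time; "joints": joint angles; "dq": joint speeds; "joint_torque": joint torques, N m; "tool_pos": TCP position; "ee_rot": TCP orientation; "wrist_force": force on the tool from outside, world axes, zero at the start; "wrist_torque": the same for the moment, N m; "finger_gap": opening from 0.0 (shut) to 1.0 (fully open); "grip_force": force on a finger pad.
Only numpy, scipy, OpenCV 4.12 (cv2) and the standard library are available. Lean on these libraries where they do the work, as an engineer would, in place of code of your own. Each camera call takes 0.05 s, during which the arm holds its last target. There are 200 camera calls.

## Working session

There is one attempt and no reset: what is moved stays moved. The work goes in short steps, Python scripts to look and compute and a tool call to move; the robot and the scene stay as the last step left them, time stands still between calls to the robot, and variables do not carry over. Pictures are saved under pics/ and viewed, at most 10 in all, crops included, and the job is handed in when it is done.

Besides the shell and the picture viewer there is one more tool, called after ">>>" in YAML: its name, and indented under it one key for each argument. carry_out: Moves the arm, as the interface text tells. Its arguments: {"type":"object","properties":{"commands":{"type":"array","items":{"type":"array"}},"squeeze":{"type":"number"}},"required":["commands"]}

```bash
mkdir -p pics; python3 - <<'E'
from bench import *
import cv2,numpy as np
print(get_state(),grip_depth)
for n in("scene","top","wrist"):
    c=calibration(n);print(n,c)
    im=camera(n);np.save(f"pics/{n}0.npy",im)
    cv2.imwrite(f"pics/{n}0.png",cv2.resize(im[:,:,::-1],(800,600)))
E
```

```text
{'time_s': 0.0, 'joints': array([ 1.27221672e+00,  1.16465697e-01,  1.44228836e+00, -3.97367711e-05,
        1.58398459e+00, -3.78001763e-02]), 'dq': array([-0.00079488, -0.00170712,  0.0014814 , -0.00096538,  0.00046309,
       -0.00049313]), 'joint_torque': array([-1.01430098e-03, -7.21276259e+01, -6.22588778e+01,  7.78521644e-02,
        2.40928028e-02, -1.16906090e-04]), 'tool_pos': array([0.17399588, 0.65197016, 0.21790452]), 'ee_rot': array([-3.14044597e+00, -3.60302648e-06,  2.88081272e+00]), 'wrist_force': array([ 0.08823959, -0.0695294 , -0.09181623]), 'wrist_torque': array([ 0.03837254, -0.00665977,  0.00610255]), 'grip_force': 0.0, 'finger_gap': 1.0036160923471809} 0.0188
scene {'fx': 511.3679102361456, 'fy': 511.3679102361456, 'cx': 276.55398458832497, 'cy': 214.06007070291543, 'dist_coeffs': array([0.05821582, 0.        , 0.        , 0.        , 0.        ]), 'R': array([[-0.82471857,  0.56529103, -0.01689165],
       [ 0.41317384,  0.58185816, -0.70052013],
       [-0.38616921, -0.58471115, -0.7134327 ]]), 't': array([ 0.51364385, -0.17267401,  1.68129424])}
top {'fx': 507.7946221452878, 'fy': 507.7946221452878, 'cx': 285.4569302165116, 'cy': 208.47941130763323, 'dist_coeffs': array([-0.08910224,  0.        ,  0.        ,  0.        ,  0.        ]), 'R': array([[-0.01561221, -0.99975471, -0.01570918],
       [-0.98792765,  0.01784551, -0.15388471],
       [ 0.1541273 ,  0.01311705, -0.98796393]]), 't': array([-0.00419613,  0.6088805 ,  1.79670489])}
wrist {'fx': 316.9740714973873, 'fy': 316.9740714973873, 'cx': 281.2510336573686, 'cy': 209.7135210317209, 'dist_coeffs': array([-0.06899236,  0.        ,  0.        ,  0.        ,  0.        ]), 'R': array([[ 0.2566529 ,  0.96650067, -0.00239769],
       [ 0.93486077, -0.24761985,  0.25440076],
       [ 0.24528479, -0.0675342 , -0.96709591]]), 't': array([-0.67381726, -0.03161594,  0.39137606])}
```

View pics/top0.png

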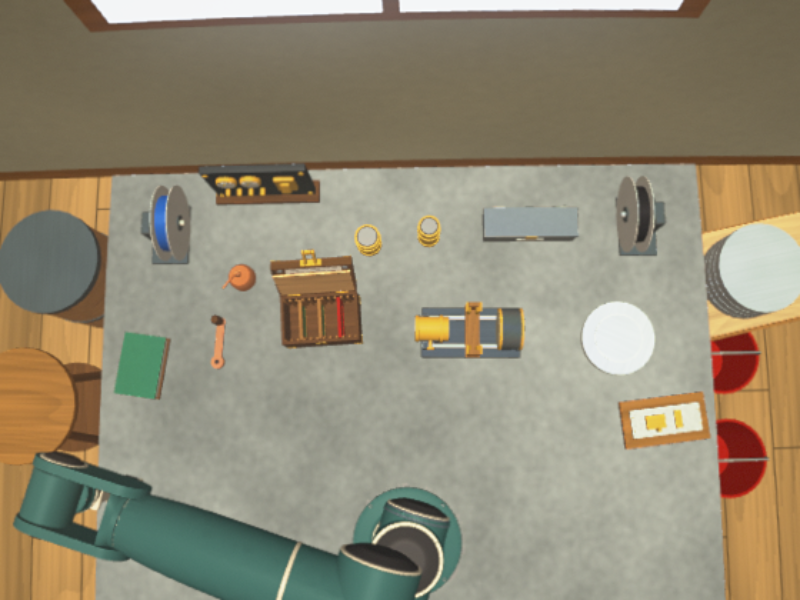

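View pics/scene0.png

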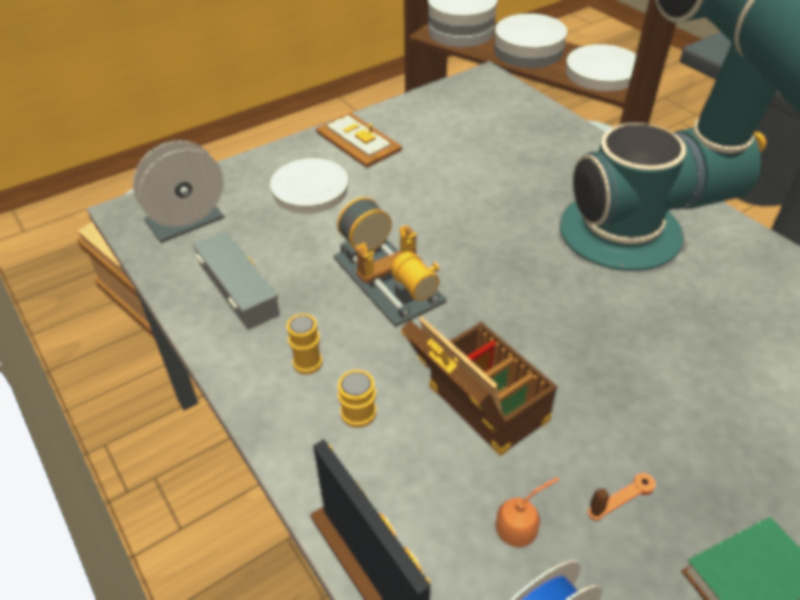

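The top view shows the box at about (320,300), with the red slide at (340,317) on its -y side. The bench is at about (470,332), with its drum towards -y. I'll zoom in.

```bash
python3 - <<'E'
import cv2,numpy as np
im=np.load("pics/top0.npy")[165:260,185:385,::-1]
cv2.imwrite("pics/topc.png",cv2.resize(im,None,fx=4,fy=4,interpolation=cv2.INTER_CUBIC))
E
```

```text
(no output)
```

View pics/topc.png

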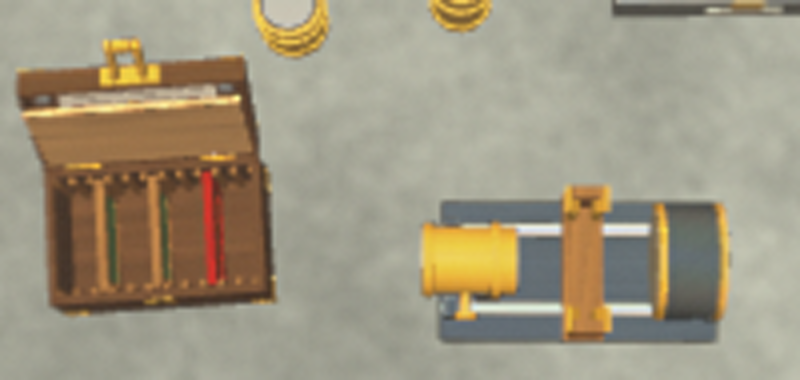

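```bash
cat > h.py <<'E'
import cv2,numpy as np
from bench import *
def ray(cal,uv):
    K=np.array([[cal['fx'],0,cal['cx']],[0,cal['fy'],cal['cy']],[0,0,1]])
    p=cv2.undistortPoints(np.array(uv,float).reshape(-1,1,2),K,cal['dist_coeffs']).reshape(-1,2)
    return -cal['R'].T@cal['t'], np.c_[p,np.ones(len(p))]@cal['R']
def onz(cal,uv,z):
    o,d=ray(cal,uv); return o+d*((z-o[2])/d[:,2])[:,None]
def proj(cal,X):
    K=np.array([[cal['fx'],0,cal['cx']],[0,cal['fy'],cal['cy']],[0,0,1]])
    return cv2.projectPoints(np.array(X,float),cv2.Rodrigues(cal['R'])[0],cal['t'],K,cal['dist_coeffs'])[0].reshape(-1,2)
E
python3 - <<'E'
from h import *
np.set_printoptions(precision=4,suppress=True)
c=calibration("top");print(ray(c,[[0,0]])[0])
f=lambda L:[[185+(a+.5)/4-.5,165+(b+.5)/4-.5] for a,b in L]
print("front rim",onz(c,f([(50,306),(272,298)]),.1))
for n,L in dict(red=[(208,172),(215,284)],a=[(98,182),(106,287)],b=[(152,180),(160,285)]).items():
    P=onz(c,f(L),.093);print(n,P,P.mean(0),"len",np.linalg.norm(P[0]-P[1]))
P=onz(c,f([(441,200),(718,202),(717,341),(441,341)]),.014);print(P,P.mean(0))
print("cheeks",onz(c,f([(562,193),(607,193),(567,330),(610,330)]),.113))
print("handle",onz(c,f([(125,43)]),.23))
E
```

```text
[ 0.3245 -0.0386  1.8687]
front rim [[0.4901 0.2968 0.1   ]
 [0.494  0.1014 0.1   ]]
red [[0.6078 0.1582 0.093 ]
 [0.5079 0.1521 0.093 ]] [0.5578 0.1552 0.093 ] len 0.10005451364825466
a [[0.6005 0.2563 0.093 ]
 [0.5068 0.2485 0.093 ]] [0.5537 0.2524 0.093 ] len 0.09408043852667354
b [[0.6015 0.2081 0.093 ]
 [0.5078 0.2007 0.093 ]] [0.5546 0.2044 0.093 ] len 0.09397145160021754
[[ 0.5903 -0.0484  0.014 ]
 [ 0.5838 -0.3038  0.014 ]
 [ 0.4557 -0.298   0.014 ]
 [ 0.4603 -0.046   0.014 ]] [ 0.5226 -0.174   0.014 ]
cheeks [[ 0.5804 -0.1536  0.113 ]
 [ 0.5797 -0.1929  0.113 ]
 [ 0.4607 -0.1547  0.113 ]
 [ 0.46   -0.1919  0.113 ]]
handle [[0.6954 0.212  0.23  ]]
```

```bash
cat >> h.py <<'E'
from scipy.spatial.transform import Rotation as Ro
def need(p,yaw,rpy=None,pos=None):
    s=get_state(); R=Ro.from_euler('xyz',s['ee_rot'] if rpy is None else rpy)
    T=Ro.from_euler('xyz',[np.pi,0,yaw])
    print("pos",np.round(s['tool_pos'],4),"rpy",np.round(s['ee_rot'],4),"t",s['time_s'])
    print("shift mm",np.round(R.inv().apply(np.array(p)-(s['tool_pos'] if pos is None else pos))*1000,1),"turn deg",np.round((R.inv()*T).as_rotvec(degrees=True),2))
E
python3 -c "
from h import *
need([.53,.165,.27],np.pi+.05)"
```

```text
pos [0.174  0.652  0.2181] rpy [-3.1408 -0.      2.8808] t 0.15
shift mm [-469.5 -378.8  -51.6] turn deg [-5.000e-02 -1.000e-02 -1.781e+01]
```

>>> carry_out:
  commands:
    - [0.5,[-30,-24,-10],[0,0,0]]
    - [0.5,[-0.06,-0.048,-0.02],[0,0,-2]]
    - [0.5,[-0.1,-0.08,-0.03],[0,0,-5]]
    - [0.5,[-0.14,-0.11,-0.05],[0,0,-8]]
    - [0.5,[-0.18,-0.14,-0.05],[0,0,-11]]
    - [0.5,[-0.22,-0.175,-0.05],[0,0,-14]]
    - [0.5,[-0.26,-0.21,-0.05],[0,0,-17.8]]
    - [0.5,[-0.3,-0.24,-0.05],[0,0,-17.8]]

```text
time_s: 0.95
tool_pos: [0.3954, 0.3505, 0.2688]
ee_rot: [3.141, 0.0, -3.089]
wrist_force: [0.9, 0.7, 0.2]
finger_gap: 0.504
grip_force: 0.0
```

My first row was written in mm by mistake. The 50 mm/row cap contained it and the pose is as intended. The rest will be in metres.

```bash
python3 -c "
from h import *
need([.53,.165,.27],np.pi+.05)"
```

```text
pos [0.3954 0.3505 0.2688] rpy [ 3.1413e+00  4.0000e-04 -3.0890e+00] t 0.95
shift mm [-124.7 -192.3   -1.2] turn deg [0.01 0.02 0.15]
```

>>> carry_out:
  commands:
    - [0.35,[-0.025,-0.035,0],[0,0,0]]
    - [0.35,[-0.05,-0.075,0],[0,0,0]]
    - [0.35,[-0.08,-0.115,0],[0,0,0]]
    - [0.35,[-0.105,-0.155,0],[0,0,0]]
    - [0.35,[-0.12,-0.18,0],[0,0,0]]
    - [0.35,[-0.125,-0.192,0],[0,0,0]]
    - [0.35,[-0.125,-0.192,0],[0,0,0]]
    - [0.35,[-0.125,-0.192,0],[0,0,0]]

```text
time_s: 1.75
tool_pos: [0.5288, 0.1675, 0.2686]
ee_rot: [3.141, -0.0, -3.092]
wrist_force: [-0.4, 1.3, 0.4]
finger_gap: 0.351
grip_force: 0.0
```

```bash
python3 - <<'E'
from h import *
s=get_state();c=calibration("wrist");im=camera("wrist");print(s['tool_pos'],s['ee_rot'])
import pickle;pickle.dump((c,im),open("w1.pkl","wb"))
cv2.imwrite("pics/w1.png",cv2.resize(im[:,:,::-1],(800,600),interpolation=cv2.INTER_CUBIC))
E
```

```text
[0.52880782 0.16748946 0.26860672] [ 3.14134418e+00 -2.07681209e-04 -3.09162339e+00]
```

View pics/w1.png

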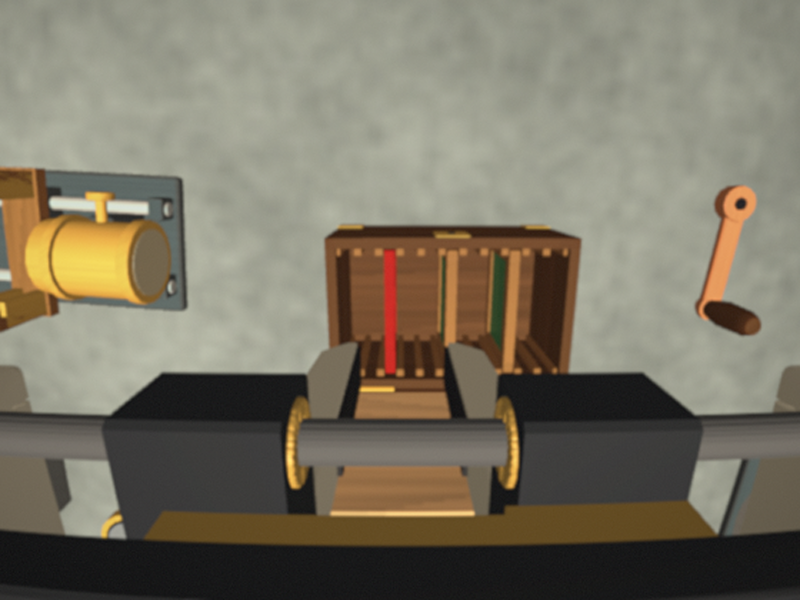

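The wrist view shows the red slide's top edge running from (390,250) to (390,373). The front rim corners are at (327,239) and (580,239), and the brown slides are at 451 and 514.

```bash
python3 - <<'E'
from h import *
import pickle
np.set_printoptions(precision=4,suppress=True)
c,im=pickle.load(open("w1.pkl","rb"))
f=lambda L:[[(a+.5)*.7-.5,(b+.5)*.7-.5] for a,b in L]
P=onz(c,f([(327,239),(580,239)]),.1);print(P,P.mean(0))
hsv=cv2.cvtColor(im,cv2.COLOR_RGB2HSV)
m=((hsv[:,:,0]<6)|(hsv[:,:,0]>174))&(hsv[:,:,1]>190)&(hsv[:,:,2]>110);m[:, :230]=0;m[:,330:]=0;m[265:]=0
for v in (180,200,220,240,255):
    u=np.where(m[v])[0]; print(v,u.min() if len(u) else None,u.max() if len(u) else None,onz(c,[[u.mean(),v]],.093) if len(u) else'')
E
```

```text
[[0.5032 0.1096 0.1   ]
 [0.4931 0.2983 0.1   ]] [0.4981 0.2039 0.1   ]
180 269 276 [[0.5158 0.1565 0.093 ]]
200 269 276 [[0.5381 0.1575 0.093 ]]
220 269 276 [[0.5612 0.1585 0.093 ]]
240 269 276 [[0.5851 0.1595 0.093 ]]
255 269 277 [[0.6036 0.1609 0.093 ]]
```

```bash
python3 -c "
from h import *
need([.560,.158,.056],np.pi+.05)"
```

```text
pos [0.5287 0.1679 0.2687] rpy [ 3.1413 -0.     -3.0908] t 1.8
shift mm [-30.8 -11.5 212.7] turn deg [ 0.02 -0.    0.04]
```

>>> carry_out:
  commands:
    - [0.28,[-0.015,-0.006,0.02],[0,0,0]]
    - [0.28,[-0.031,-0.0115,0.05],[0,0,0]]
    - [0.28,[-0.031,-0.0115,0.08],[0,0,0]]
    - [0.28,[-0.031,-0.0115,0.11],[0,0,0]]
    - [0.28,[-0.031,-0.0115,0.13],[0,0,0]]
    - [0.28,[-0.031,-0.0115,0.14],[0,0,0]]
    - [0.28,[-0.031,-0.0115,0.14],[0,0,0]]
    - [0.28,[-0.031,-0.0115,0.14],[0,0,0]]

```text
time_s: 2.6
tool_pos: [0.5609, 0.1576, 0.1299]
ee_rot: [3.141, 0.001, -3.091]
wrist_force: [-0.2, 0.0, -0.3]
finger_gap: 0.281
grip_force: 0.0
```

```bash
python3 - <<'E'
from h import *
need([.560,.158,.056],np.pi+.05)
c=calibration("wrist");im=camera("wrist")
cv2.imwrite("pics/w2.png",cv2.resize(im[:,:,::-1],(800,600),interpolation=cv2.INTER_CUBIC))
import pickle;pickle.dump((c,im),open("w2.pkl","wb"))
E
```

```text
pos [0.5609 0.1576 0.1299] rpy [ 3.1413e+00  1.2000e-03 -3.0910e+00] t 2.6
shift mm [ 1.   0.5 73.9] turn deg [0.01 0.07 0.04]
```

View pics/w2.png

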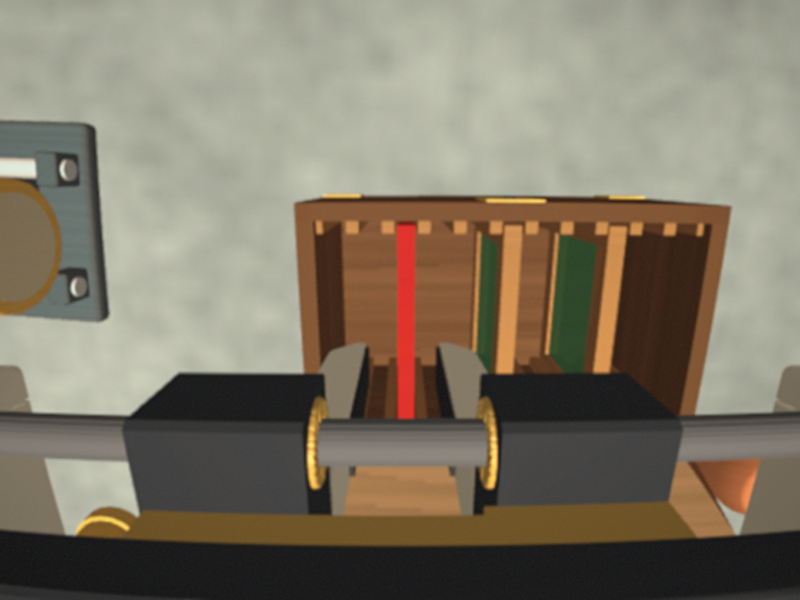

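The red slide is at column 406, centred between the fingertips (gap centre about 403). I'm descending and gripping.

>>> carry_out:
  commands:
    - [0.28,[0,0,0.025],[0,0,0]]
    - [0.28,[0,0,0.05],[0,0,0]]
    - [0.28,[0,0,0.065],[0,0,0]]
    - [0.28,[0,0,0.074],[0,0,0]]
    - [0.28,[0,0,0.074],[0,0,0]]
    - [0.05,[0,0,0.074],[0,0,0]]
    - [0.05,[0,0,0.074],[0,0,0]]
    - [0.0,[0,0,0.074],[0,0,0]]
  squeeze: 20

```text
time_s: 3.45
tool_pos: [0.5612, 0.1581, 0.0557]
ee_rot: [3.139, 0.002, -3.092]
wrist_force: [-0.8, 0.7, 1.9]
finger_gap: 0.084
grip_force: 20.0
```

>>> carry_out:
  commands:
    - [0,[0,0,0],[0,0,0]]
    - [0,[0,0,0],[0,0,0]]
    - [0,[0,0,0],[0,0,0]]
    - [0,[0,0,-0.005],[0,0,0]]
    - [0,[0,0,-0.01],[0,0,0]]
    - [0,[0,0,-0.02],[0,0,0]]
    - [0,[0,0,-0.03],[0,0,0]]
    - [0,[0,0,-0.04],[0,0,0]]

```text
time_s: 4.25
tool_pos: [0.5604, 0.1579, 0.0949]
ee_rot: [3.14, -0.001, -3.091]
wrist_force: [-0.3, 7.9, -4.5]
finger_gap: 0.086
grip_force: 20.0
```

>>> carry_out:
  commands:
    - [0,[0,0.001,-0.005],[0,0,0]]
    - [0,[0,0.001,-0.015],[0,0,0]]
    - [0,[0,0.001,-0.025],[0,0,0]]
    - [0,[0,0.001,-0.04],[0,0,0]]
    - [0,[0,0.001,-0.06],[0,0,0]]
    - [0,[0,0.001,-0.08],[0,0,0]]
    - [0,[0,0.001,-0.1],[0,0,0]]
    - [0,[0,0.001,-0.12],[0,0,0]]

```text
time_s: 5.05
tool_pos: [0.5607, 0.1577, 0.2166]
ee_rot: [-3.141, 0.001, -3.092]
wrist_force: [-0.2, 0.1, -0.3]
finger_gap: 0.084
grip_force: 20.0
```

```bash
python3 - <<'E'
from h import *
s=get_state();print(s['wrist_force'],s['finger_gap'])
need([.5226,-.174,.26],np.pi-.02)
im=camera("wrist");cw=calibration("wrist")
t=camera("scene")
cv2.imwrite("pics/w3.png",np.hstack([cv2.resize(im[:,:,::-1],(400,300)),cv2.resize(t[150:330,200:440,::-1],(400,300),interpolation=cv2.INTER_CUBIC)]))
E
```

```text
[-0.15748461  0.05682003 -0.30777392] 0.08407288710932824
pos [0.5607 0.1577 0.2166] rpy [-3.1414e+00  8.0000e-04 -3.0920e+00] t 5.05
shift mm [  54.5 -329.4  -43.3] turn deg [-0.01  0.05  3.99]
```

View pics/w3.png

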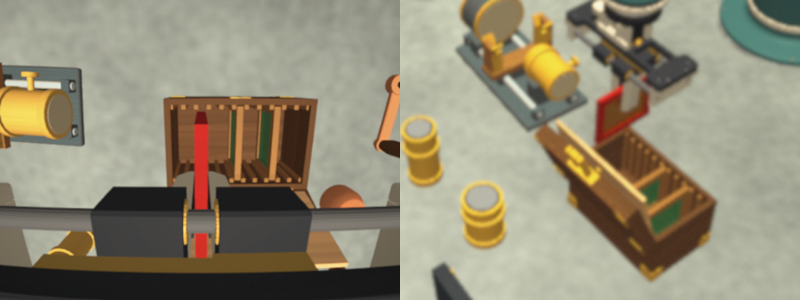

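>>> carry_out:
  commands:
    - [0,[0.005,-0.02,-0.015],[0,0,0]]
    - [0,[0.01,-0.055,-0.02],[0,0,1]]
    - [0,[0.02,-0.1,-0.02],[0,0,2]]
    - [0,[0.03,-0.145,-0.02],[0,0,3]]
    - [0,[0.035,-0.19,-0.02],[0,0,4]]
    - [0,[0.04,-0.235,-0.02],[0,0,4]]
    - [0,[0.05,-0.28,-0.02],[0,0,4]]
    - [0,[0.052,-0.31,-0.02],[0,0,4]]

```text
time_s: 5.95
tool_pos: [0.5231, -0.157, 0.2341]
ee_rot: [-3.141, -0.001, 3.12]
wrist_force: [0.4, 0.7, -0.5]
finger_gap: 0.085
grip_force: 20.0
```

>>> carry_out:
  commands:
    - [0,[0.002,-0.01,0],[0,0,0]]
    - [0,[0.002,-0.0155,0],[0,0,0]]
    - [0,[0.002,-0.0185,0],[0,0,0]]
    - [0,[0.002,-0.0185,0],[0,0,0]]
    - [0,[0.002,-0.0185,0],[0,0,0]]
    - [0,[0.002,-0.0185,0],[0,0,0]]
    - [0,[0.002,-0.0185,0],[0,0,0]]
    - [0,[0.002,-0.0185,0],[0,0,0]]

```text
time_s: 6.75
tool_pos: [0.5219, -0.1724, 0.2347]
ee_rot: [-3.142, 0.0, 3.122]
wrist_force: [0.1, 0.1, -1.2]
finger_gap: 0.085
grip_force: 20.0
```

```bash
python3 - <<'E'
from h import *
import pickle
need([.5226,-.174,.236],np.pi-.02)
c=calibration("wrist");im=camera("wrist")
pickle.dump((c,im),open("w4.pkl","wb"))
cv2.imwrite("pics/w4.png",cv2.resize(im[:,:,::-1],(800,600),interpolation=cv2.INTER_CUBIC))
E
```

```text
pos [ 0.5219 -0.1724  0.2347] rpy [-3.1416e+00  1.0000e-04  3.1221e+00] t 6.75
shift mm [-0.7 -1.5 -1.3] turn deg [-0.    0.    0.03]
```

View pics/w4.png

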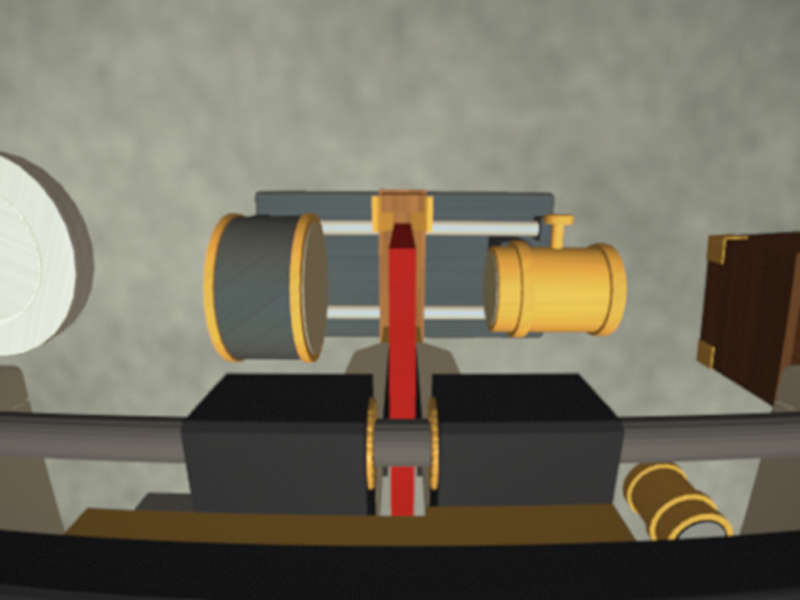

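The view shows the base's front corners at (256,193) and (553,194), the front cheeks spanning columns 372–433, and the slide's front top edge at (402,248).

```bash
python3 - <<'E'
from h import *
import pickle
np.set_printoptions(precision=4,suppress=True)
c,im=pickle.load(open("w4.pkl","rb"))
f=lambda L:[[(a+.5)*.7-.5,(b+.5)*.7-.5] for a,b in L]
P=onz(c,f([(256,192),(554,194)]),.014);print("base front",P,P.mean(0))
d=P[1]-P[0];print("yaw",np.arctan2(-d[0],d[1]))
P=onz(c,f([(372,197),(433,197)]),.113);print("cheek",P,P.mean(0))
P=onz(c,f([(380,190),(427,190)]),.110);print("post",P,P.mean(0))
print("slide top front",onz(c,f([(389,248),(415,248)]),.272))
print("slide bot front",onz(c,f([(391.5,225),(412,225)]),.187))
E
```

```text
base front [[ 0.4578 -0.2952  0.014 ]
 [ 0.4639 -0.0442  0.014 ]] [ 0.4608 -0.1697  0.014 ]
yaw -0.024608683000522533
cheek [[ 0.4611 -0.1908  0.113 ]
 [ 0.4618 -0.1528  0.113 ]] [ 0.4615 -0.1718  0.113 ]
post [[ 0.457  -0.1859  0.11  ]
 [ 0.4576 -0.1563  0.11  ]] [ 0.4573 -0.1711  0.11  ]
slide top front [[ 0.4706 -0.1757  0.272 ]
 [ 0.4707 -0.1682  0.272 ]]
slide bot front [[ 0.4719 -0.1771  0.187 ]
 [ 0.4721 -0.1675  0.187 ]]
```

>>> carry_out:
  commands:
    - [0,[-0.003,0.0006,0.01],[0,0,0]]
    - [0,[-0.003,0.0006,0.03],[0,0,0]]
    - [0,[-0.003,0.0006,0.05],[0,0,0]]
    - [0,[-0.003,0.0006,0.06],[0,0,0]]
    - [0,[-0.003,0.0006,0.07],[0,0,0]]
    - [0,[-0.003,0.0006,0.08],[0,0,0]]
    - [0,[-0.003,0.0006,0.09],[0,0,0]]
    - [0,[-0.003,0.0006,0.1],[0,0,0]]

```text
time_s: 7.6
tool_pos: [0.525, -0.1723, 0.1342]
ee_rot: [-3.141, 0.0, 3.122]
wrist_force: [-0.1, 0.8, -0.5]
finger_gap: 0.087
grip_force: 20.0
```

>>> carry_out:
  commands:
    - [0,[0,0,0.006],[0,0,0]]
    - [0,[0,0,0.012],[0,0,0]]
    - [0,[0,0,0.018],[0,0,0]]
    - [0,[0,0,0.024],[0,0,0]]
    - [0,[0,0,0.029],[0,0,0]]
    - [0,[0,0,0.033],[0,0,0]]
    - [0,[0,0,0.0355],[0,0,0]]
    - [0,[0,0,0.0355],[0,0,0]]

```text
time_s: 8.4
tool_pos: [0.5248, -0.1722, 0.0989]
ee_rot: [3.141, -0.0, 3.122]
wrist_force: [0.1, 0.3, -1.4]
finger_gap: 0.086
grip_force: 20.0
```

>>> carry_out:
  commands:
    - [0,[0,0,0.001],[0,0,0]]
    - [0,[0,0,0.0018],[0,0,0]]
    - [0,[0,0,0.0018],[0,0,0]]
    - [0.12,[0,0,0.0018],[0,0,0]]
    - [0.2,[0,0,0.0018],[0,0,0]]
    - [0.3,[0,0,0.0018],[0,0,0]]
    - [0.3,[0,0,0.0018],[0,0,0]]
    - [0.3,[0,0,0.0018],[0,0,0]]

```text
time_s: 9.2
tool_pos: [0.5249, -0.1722, 0.0973]
ee_rot: [-3.142, -0.0, 3.122]
wrist_force: [-0.1, -0.8, 0.2]
finger_gap: 0.299
grip_force: 0.0
```

>>> carry_out:
  commands:
    - [0.3,[0,0,-0.01],[0,0,0]]
    - [0.3,[0,0,-0.03],[0,0,0]]
    - [0.3,[0,0,-0.06],[0,0,0]]
    - [0.3,[0,0,-0.09],[0,0,0]]
    - [0.3,[0,0,-0.12],[0,0,0]]
    - [0.3,[0,0,-0.15],[0,0,0]]
    - [0.3,[0,0,-0.18],[0,0,0]]
    - [0.3,[0,0,-0.18],[0,0,0]]

```text
time_s: 10.0
tool_pos: [0.5256, -0.1725, 0.2826]
ee_rot: [-3.139, 0.006, 3.122]
wrist_force: [0.4, 0.1, 0.1]
finger_gap: 0.301
grip_force: 0.0
```

```bash
python3 - <<'E'
from h import *
import pickle
need([.69,.213,.31],np.pi+.05)
c=calibration("wrist");im=camera("wrist");ct=calibration("top");t=camera("top")
pickle.dump((c,im,ct,t),open("w5.pkl","wb"))
cv2.imwrite("pics/w5.png",np.vstack([cv2.resize(im[90:290,160:440,::-1],(700,500),interpolation=cv2.INTER_CUBIC)[:350],cv2.resize(t[165:245,185:385,::-1],(700,245),interpolation=cv2.INTER_CUBIC)]))
E
```

```text
pos [ 0.5256 -0.1725  0.2826] rpy [-3.1395  0.0058  3.1217] t 10.0
shift mm [-156.8  388.6  -27.3] turn deg [-0.13  0.33 -4.  ]
```

View pics/w5.png

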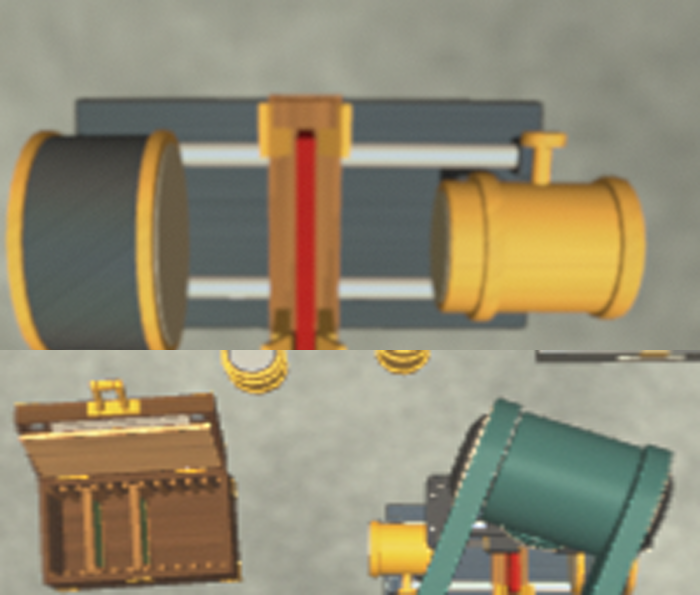

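The slide is standing in the stage, centred between the cheeks (305 against 258–350). Next I'm locating the handle numerically in the top and scene pictures.

```bash
python3 - <<'E'
from h import *
np.set_printoptions(precision=1,suppress=True)
box=np.array([.5585,.207,0]);Rb=Ro.from_euler('z',.05)
def hd(th,pts):  # pts in cover frame rel hinge
    return box+Rb.apply(np.array([.0605,0,.1])+Ro.from_euler('y',th).apply(pts))
pts=np.array([[-r,y,z] for r in(.121,.169) for y in(-.015,.015) for z in(.007,.017)])
for n,win in(("top",(165,190,195,235)),("scene",(225,275,285,330))):
    c=calibration(n);im=np.load(f"pics/{n}0.npy");v0,v1,u0,u1=win
    h=cv2.cvtColor(im,cv2.COLOR_RGB2HSV)[v0:v1,u0:u1]
    m=((h[:,:,0]>18)&(h[:,:,0]<30)&(h[:,:,1]>150)&(h[:,:,2]>130)).astype(np.uint8)
    k,l,st,ce=cv2.connectedComponentsWithStats(m)
    for i in range(1,k):
        if st[i,4]>8: print(n,"blob u",st[i,0]+u0,st[i,0]+st[i,2]+u0-1,"v",st[i,1]+v0,st[i,1]+st[i,3]+v0-1,"A",st[i,4],ce[i]+[u0,v0])
    for th in(1.76,1.84,1.92):
        p=proj(c,hd(th,pts));print(n,th,p.min(0),p.max(0),"tip",p[4:].mean(0),"root",p[:4].mean(0),hd(th,np.array([[-.155,0,.012]]))*1000)
E
```

```text
top blob u 211 219 v 175 177 A 22 [215. 176.]
top blob u 210 224 v 181 186 A 63 [217.  183.5]
top 1.76 [209.6 181.3] [221.  190.3] tip [214.2 183. ] root [216.5 188.6] [[659.8 212.1 250. ]]
top 1.84 [209.6 177.7] [221.  187.7] tip [214.2 179.4] root [216.5 186.1] [[671.7 212.7 246.2]]
top 1.92 [209.7 174.4] [221.  185.3] tip [214.3 176. ] root [216.5 183.7] [[683.2 213.2 241.5]]
scene blob u 299 320 v 237 260 A 247 [308.7 249.2]
scene blob u 302 304 v 267 271 A 11 [302.9 269.3]
scene 1.76 [308.4 227. ] [323. 250.] tip [314.6 232.4] root [317.  244.7] [[659.8 212.1 250. ]]
scene 1.84 [303.9 230.9] [319.8 252.9] tip [310.  236.3] root [313.8 247.5] [[671.7 212.7 246.2]]
scene 1.92 [299.4 235. ] [316.6 256. ] tip [305.5 240.5] root [310.7 250.5] [[683.2 213.2 241.5]]
```

```bash
python3 - <<'E'
from h import *
need([.681,.211,.32],np.pi+.05)
E
```

```text
pos [ 0.525  -0.1722  0.2782] rpy [-3.1411e+00  1.3000e-03  3.1217e+00] t 10.1
shift mm [-148.4  386.3  -41.8] turn deg [-0.03  0.07 -4.01]
```

>>> carry_out:
  commands:
    - [0.3,[-0.005,0.02,-0.03],[0,0,0]]
    - [0.3,[-0.02,0.065,-0.042],[0,0,-1]]
    - [0.3,[-0.04,0.11,-0.042],[0,0,-2]]
    - [0.6,[-0.06,0.155,-0.042],[0,0,-3]]
    - [0.6,[-0.08,0.2,-0.042],[0,0,-4]]
    - [0.6,[-0.1,0.245,-0.042],[0,0,-4]]
    - [0.6,[-0.115,0.29,-0.042],[0,0,-4]]
    - [0.6,[-0.13,0.33,-0.042],[0,0,-4]]

```text
time_s: 10.9
tool_pos: [0.6615, 0.1575, 0.3179]
ee_rot: [-3.141, -0.002, -3.091]
wrist_force: [1.2, -1.6, 0.8]
finger_gap: 0.595
grip_force: 0.0
```

>>> carry_out:
  commands:
    - [0.6,[-0.008,0.02,0],[0,0,0]]
    - [0.6,[-0.013,0.04,0],[0,0,0]]
    - [0.6,[-0.016,0.05,0],[0,0,0]]
    - [0.6,[-0.018,0.055,0],[0,0,0]]
    - [0.6,[-0.018,0.055,0],[0,0,0]]
    - [0.6,[-0.018,0.055,0],[0,0,0]]
    - [0.6,[-0.018,0.055,0],[0,0,0]]
    - [0.6,[-0.018,0.055,0],[0,0,0]]

```text
time_s: 11.7
tool_pos: [0.6766, 0.2103, 0.3196]
ee_rot: [-3.142, 0.0, -3.092]
wrist_force: [-0.1, 0.8, -0.2]
finger_gap: 0.599
grip_force: 0.0
```

```bash
python3 - <<'E'
from h import *
need([.681,.211,.228],np.pi+.05)
im=camera("wrist");s=camera("scene")
cv2.imwrite("pics/w6.png",np.hstack([cv2.resize(im[150:420,80:480,::-1],(400,300)),cv2.resize(s[150:330,200:440,::-1],(400,300),interpolation=cv2.INTER_CUBIC)]))
E
```

```text
pos [0.6766 0.2103 0.3196] rpy [-3.1416e+00  4.0000e-04 -3.0924e+00] t 11.7
shift mm [-4.4  0.5 91.6] turn deg [-0.    0.02 -0.05]
```

View pics/w6.png

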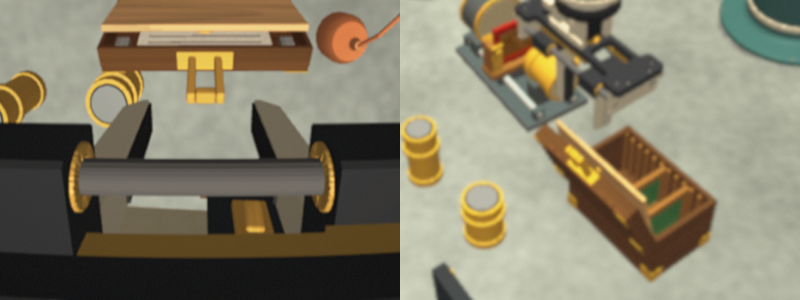

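The wrist crop shows the handle's tip bar at about (285,238) in image pixels and its root at (285,199). It lies between the fingers laterally.

```bash
python3 - <<'E'
from h import *
np.set_printoptions(precision=4,suppress=True)
c=calibration("wrist")
print(onz(c,[[285,238]],.253),onz(c,[[285,238]],.245),onz(c,[[285,202]],.214))
box=np.array([.5585,.207,0]);Rb=Ro.from_euler('z',.05)
for th in(1.8,1.84,1.88,1.92):
    X=box+Rb.apply(np.array([.0605,0,.1])+Ro.from_euler('y',th).apply(np.array([[-.164,0,.012],[-.121,0,.012]])));print(th,X,proj(c,X))
print(proj(calibration("scene"),[[.6766,.21,.32]]))
E
```

```text
[[0.6907 0.2136 0.253 ]] [[0.6936 0.2138 0.245 ]] [[0.6711 0.2129 0.214 ]]
1.8 [[0.6678 0.2125 0.257 ]
 [0.6581 0.212  0.2151]] [[285.2464 210.9436]
 [284.7949 187.666 ]]
1.84 [[0.674  0.2128 0.2549]
 [0.6626 0.2122 0.2135]] [[285.1864 218.1619]
 [284.7603 192.4379]]
1.88 [[0.6802 0.2131 0.2526]
 [0.6671 0.2124 0.2116]] [[285.1251 224.9604]
 [284.7247 196.9963]]
1.92 [[0.6862 0.2134 0.25  ]
 [0.6715 0.2127 0.2096]] [[285.063  231.3294]
 [284.6884 201.3326]]
[[309.545  216.4063]]
```

>>> carry_out:
  commands:
    - [0.6,[-0.0078,0.002,0.02],[0,0,0]]
    - [0.6,[-0.0078,0.002,0.045],[0,0,0]]
    - [0.6,[-0.0078,0.002,0.065],[0,0,0]]
    - [0.6,[-0.0078,0.002,0.08],[0,0,0]]
    - [0.6,[-0.0078,0.002,0.088],[0,0,0]]
    - [0.6,[-0.0078,0.002,0.092],[0,0,0]]
    - [0.6,[-0.0078,0.002,0.092],[0,0,0]]
    - [0.6,[-0.0078,0.002,0.092],[0,0,0]]

```text
time_s: 12.6
tool_pos: [0.6846, 0.2134, 0.2283]
ee_rot: [3.141, 0.001, -3.092]
wrist_force: [0.1, 0.3, 0.4]
finger_gap: 0.6
grip_force: 0.0
```

>>> carry_out:
  commands:
    - [0.2,[0,0,0],[0,0,0]]
    - [0.2,[0,0,0],[0,0,0]]
    - [0.2,[0,0,0],[0,0,0]]
    - [0.2,[0,0,0],[0,0,0]]
    - [0.2,[0,0,0],[0,0,0]]
    - [0.2,[0,0,0],[0,0,0]]
    - [0.2,[0,0,0],[0,0,0]]
    - [0.2,[0,0,0],[0,0,0]]
  squeeze: 20

```text
time_s: 13.4
tool_pos: [0.6844, 0.2135, 0.2275]
ee_rot: [3.141, 0.0, -3.092]
wrist_force: [0.7, 3.4, 1.8]
finger_gap: 0.323
grip_force: 20.0
```

```bash
python3 - <<'E'
from h import *
np.set_printoptions(precision=4,suppress=True)
s=get_state();print(s['tool_pos'],s['wrist_force'],s['wrist_torque'],s['finger_gap'],s['grip_force'])
g=s['tool_pos'][[0,2]]+[0,.0188]
for hx in(.619,.623):
    d=g-[hx,.1];print("radius",np.hypot(*d),"theta",np.pi-np.arctan2(d[1],d[0])-np.arctan2(12,155))
E
```

```text
[0.6844 0.2135 0.2275] [0.6676 3.4381 1.8344] [ 0.6334 -0.0361  0.005 ] 0.3225801009692924 20.00021070241928
radius 0.16026945358540243 theta 1.913890021381986
radius 0.158679126616935 theta 1.8908744389186565
```

```bash
cat >> h.py <<'E'
def arc(r,a0,steps,da0=.0):
    # a: elevation angle from box -x; prints tool x,z shift for angle decrements
    for d in steps:
        a=a0-d; print(round(d,3),"x %.4f z %.4f"%(r*(np.cos(a)-np.cos(a0)), -r*(np.sin(a)-np.sin(a0))))
def where(hx=.621,hz=.1):
    s=get_state();yaw=.05
    g=s['tool_pos']+[0,0,.0188];dx=(g[0]-hx)*np.cos(yaw);dz=g[2]-hz
    r=np.hypot(dx,dz);a=np.arctan2(dz,-dx);print("r",r,"a",a,"theta~",a-.077,"F",np.round(s['wrist_force'],1),"grip",s['grip_force'],s['finger_gap']);return r,a
E
python3 -c "
from h import *
r,a=where();arc(r,a,[.01,.03,.06,.1,.15,.2,.25,.3])"
```

```text
r 0.15943224163140765 a 1.9792488141189208 theta~ 1.9022488141189209 F [0.7 3.4 1.8] grip 20.00021070241928 0.3225801009692924
0.01 x 0.0015 z -0.0006
0.03 x 0.0044 z -0.0018
0.06 x 0.0089 z -0.0035
0.1 x 0.0149 z -0.0056
0.15 x 0.0226 z -0.0078
0.2 x 0.0303 z -0.0097
0.25 x 0.0382 z -0.0111
0.3 x 0.0461 z -0.0122
```

>>> carry_out:
  commands:
    - [0.2,[0.0015,-0.0005,-0.0006],[0,0,0]]
    - [0.2,[0.0044,-0.0005,-0.0018],[0,0,0]]
    - [0.2,[0.0089,-0.0005,-0.0035],[0,0,0]]
    - [0.2,[0.0149,-0.0005,-0.0056],[0,0,0]]
    - [0.2,[0.0226,-0.0005,-0.0078],[0,0,0]]
    - [0.2,[0.0303,-0.0005,-0.0097],[0,0,0]]
    - [0.2,[0.0382,-0.0005,-0.0111],[0,0,0]]
    - [0.2,[0.0461,-0.0005,-0.0122],[0,0,0]]
  squeeze: 30

```text
time_s: 14.2
tool_pos: [0.6387, 0.2112, 0.2404]
ee_rot: [3.14, 0.003, -3.091]
wrist_force: [4.5, 7.4, 4.1]
finger_gap: 0.321
grip_force: 30.0
```

```bash
python3 -c "
from h import *
r,a=where();r=.1594;arc(r,a,[.05,.1,.15,.2,.25,.3,.35,.4])"
```

```text
r 0.16019236597117553 a 1.6811097882278327 theta~ 1.6041097882278328 F [4.5 7.4 4.1] grip 30.001021027565002 0.32068157180882056
0.05 x 0.0079 z -0.0007
0.1 x 0.0159 z -0.0010
0.15 x 0.0239 z -0.0008
0.2 x 0.0318 z -0.0003
0.25 x 0.0397 z 0.0006
0.3 x 0.0476 z 0.0019
0.35 x 0.0554 z 0.0036
0.4 x 0.0631 z 0.0057
```

>>> carry_out:
  commands:
    - [0.2,[0.0079,0.0005,-0.0007],[0,0,0]]
    - [0.2,[0.0159,0.001,-0.001],[0,0,0]]
    - [0.2,[0.0239,0.001,-0.0008],[0,0,0]]
    - [0.2,[0.0318,0.001,-0.0003],[0,0,0]]
    - [0.2,[0.0397,0.001,0.0006],[0,0,0]]
    - [0.2,[0.0476,0.001,0.0019],[0,0,0]]
    - [0.2,[0.0554,0.001,0.0036],[0,0,0]]
    - [0.2,[0.0631,0.001,0.0057],[0,0,0]]

```text
time_s: 15.0
tool_pos: [0.5757, 0.2081, 0.2363]
ee_rot: [3.141, 0.004, -3.092]
wrist_force: [-2.0, -1.4, 17.3]
finger_gap: 0.312
grip_force: 30.0
```

```bash
python3 -c "
from h import *
r,a=where();r=.1594;arc(r,a,[.05,.1,.15,.2,.25,.3,.35,.4])"
```

```text
r 0.16159861159500433 a 1.2872386833687115 theta~ 1.2102386833687115 F [-2.  -1.4 17.3] grip 30.003950893878937 0.3123111091055231
0.05 x 0.0076 z 0.0024
0.1 x 0.0151 z 0.0052
0.15 x 0.0224 z 0.0084
0.2 x 0.0295 z 0.0119
0.25 x 0.0365 z 0.0158
0.3 x 0.0432 z 0.0200
0.35 x 0.0498 z 0.0246
0.4 x 0.0561 z 0.0294
```

>>> carry_out:
  commands:
    - [0.2,[0.0076,0,0.0009],[0,0,0]]
    - [0.2,[0.0151,0,0.0035],[0,0,0]]
    - [0.2,[0.0224,0,0.0065],[0,0,0]]
    - [0.2,[0.0297,0,0.0101],[0,0,0]]
    - [0.2,[0.0369,0,0.014],[0,0,0]]
    - [0.2,[0.0438,0,0.0183],[0,0,0]]
    - [0.2,[0.0505,0,0.0229],[0,0,0]]
    - [0.2,[0.0569,0,0.0279],[0,0,0]]

```text
time_s: 15.8
tool_pos: [0.518, 0.2052, 0.2082]
ee_rot: [-3.141, 0.002, -3.092]
wrist_force: [-11.7, -4.0, 19.2]
finger_gap: 0.315
grip_force: 30.0
```

```bash
python3 -c "
from h import *
r,a=where();r=.1605;arc(r,a,[.05,.1,.15,.2,.25,.3,.35,.4])"
```

```text
r 0.16345405049541736 a 0.8902508106837712 theta~ 0.8132508106837713 F [-11.7  -4.   19.2] grip 30.00630408525467 0.31497395289537267
0.05 x 0.0061 z 0.0052
0.1 x 0.0119 z 0.0107
0.15 x 0.0175 z 0.0165
0.2 x 0.0228 z 0.0226
0.25 x 0.0277 z 0.0289
0.3 x 0.0324 z 0.0354
0.35 x 0.0367 z 0.0422
0.4 x 0.0406 z 0.0492
```

```bash
python3 - <<'E'
from h import *
from scipy.optimize import least_squares
P=np.array([(.6844,.2463),(.6387,.2592),(.5757,.2551),(.518,.227)])
for hz in(.1,None):
    f=lambda q:np.hypot(P[:,0]-q[0],P[:,1]-(hz or q[2]))-q[1]
    s=least_squares(f,[.62,.16,.1]);print(s.x,s.fun)
for hx in(.615,.617):
    r,a=where(hx=hx);arc(r+.0015,a,[.0,.05,.1,.15,.2,.25,.3,.35,.4])
E
```

```text
[0.61706874 0.16082639 0.1       ] [ 0.00022388 -0.00016354 -0.00030417  0.00024383]
[0.61751811 0.1643783  0.09615888] [-1.42457668e-05  3.30080019e-05 -2.79652959e-05  9.20306082e-06]
r 0.15975137582250099 a 0.9194099310287461 theta~ 0.8424099310287462 F [-11.7  -4.   19.2] grip 30.00630408525467 0.31497395289537267
0.0 x 0.0000 z -0.0000
0.05 x 0.0063 z 0.0050
0.1 x 0.0123 z 0.0104
0.15 x 0.0181 z 0.0160
0.2 x 0.0235 z 0.0220
0.25 x 0.0287 z 0.0282
0.3 x 0.0335 z 0.0346
0.35 x 0.0380 z 0.0413
0.4 x 0.0422 z 0.0482
r 0.16097027751289886 a 0.9095414874643791 theta~ 0.8325414874643792 F [-11.7  -4.   19.2] grip 30.00630408525467 0.31497395289537267
0.0 x 0.0000 z -0.0000
0.05 x 0.0063 z 0.0051
0.1 x 0.0123 z 0.0106
0.15 x 0.0180 z 0.0163
0.2 x 0.0235 z 0.0224
0.25 x 0.0286 z 0.0287
0.3 x 0.0334 z 0.0352
0.35 x 0.0379 z 0.0420
0.4 x 0.0421 z 0.0490
```

>>> carry_out:
  commands:
    - [0.2,[0.0073,0,0.0036],[0,0,0]]
    - [0.2,[0.0137,0,0.0091],[0,0,0]]
    - [0.2,[0.0195,0,0.0148],[0,0,0]]
    - [0.2,[0.025,0,0.0209],[0,0,0]]
    - [0.2,[0.0301,0,0.0272],[0,0,0]]
    - [0.2,[0.0349,0,0.0337],[0,0,0]]
    - [0.2,[0.0394,0,0.0405],[0,0,0]]
    - [0.2,[0.0436,0,0.0475],[0,0,0]]

```text
time_s: 16.6
tool_pos: [0.4738, 0.2029, 0.1584]
ee_rot: [-3.141, -0.002, -3.092]
wrist_force: [-9.5, -2.0, 7.0]
finger_gap: 0.316
grip_force: 30.0
```

```bash
python3 -c "
from h import *
r,a=where(hx=.617);arc(r,a,[.05,.1,.15,.2,.25,.3,.35,a-.08])"
```

```text
r 0.1624969352100979 a 0.4948720559867158 theta~ 0.4178720559867158 F [-9.5 -2.   7. ] grip 30.005094408988953 0.3160698471849135
0.05 x 0.0037 z 0.0072
0.1 x 0.0070 z 0.0147
0.15 x 0.0099 z 0.0222
0.2 x 0.0125 z 0.0299
0.25 x 0.0146 z 0.0378
0.3 x 0.0164 z 0.0457
0.35 x 0.0178 z 0.0537
0.415 x 0.0190 z 0.0642
```

>>> carry_out:
  commands:
    - [0.2,[0.0047,0,0.0065],[0,0,0]]
    - [0.2,[0.0085,0,0.0142],[0,0,0]]
    - [0.2,[0.0115,0,0.0218],[0,0,0]]
    - [0.2,[0.014,0,0.0296],[0,0,0]]
    - [0.2,[0.0163,0,0.0376],[0,0,0]]
    - [0.2,[0.018,0,0.0455],[0,0,0]]
    - [0.2,[0.0195,0,0.053],[0,0,0]]
    - [0.2,[0.0195,0,0.053],[0,0,0]]

```text
time_s: 17.4
tool_pos: [0.454, 0.2019, 0.1036]
ee_rot: [-3.14, -0.004, -3.092]
wrist_force: [-7.8, -4.3, 0.3]
finger_gap: 0.316
grip_force: 30.0
```

```bash
python3 -c "
from h import *
where(hx=.617)"
```

```text
r 0.16435916256455654 a 0.13645425550505508 theta~ 0.05945425550505508 F [-7.8 -4.3  0.3] grip 30.002552568912506 0.3158098300685314
```

>>> carry_out:
  commands:
    - [0.2,[0.001,0,0.002],[0,0,0]]
    - [0.2,[0.0015,0,0.004],[0,0,0]]
    - [0.2,[0.0015,0,0.006],[0,0,0]]
    - [0.2,[0.0015,0,0.007],[0,0,0]]
    - [0.2,[0.0015,0,0.008],[0,0,0]]
    - [0.2,[0.0015,0,0.009],[0,0,0]]
    - [0.2,[0.0015,0,0.009],[0,0,0]]
    - [0.2,[0.0015,0,0.009],[0,0,0]]

```text
time_s: 18.2
tool_pos: [0.4527, 0.2018, 0.0954]
ee_rot: [-3.14, -0.003, -3.092]
wrist_force: [-9.8, -4.3, 2.0]
finger_gap: 0.32
grip_force: 30.0
```

>>> carry_out:
  commands:
    - [0.2,[0,0,0.001],[0,0,0]]
    - [0.2,[0,0,0.002],[0,0,0]]
    - [0.2,[0,0,0.003],[0,0,0]]
    - [0.2,[0,0,0.004],[0,0,0]]
    - [0.2,[0,0,0.004],[0,0,0]]
    - [0.2,[0,0,0.004],[0,0,0]]
    - [0.2,[0,0,0.004],[0,0,0]]
    - [0.2,[0,0,0.004],[0,0,0]]

```text
time_s: 19.0
tool_pos: [0.4524, 0.2018, 0.0912]
ee_rot: [-3.14, -0.004, -3.092]
wrist_force: [-12.2, -5.0, 0.8]
finger_gap: 0.315
grip_force: 30.0
```

>>> carry_out:
  commands:
    - [0.2,[0,0,0.001],[0,0,0]]
    - [0.2,[0,0,0.002],[0,0,0]]
    - [0.2,[0,0,0.003],[0,0,0]]
    - [0.2,[0,0,0.004],[0,0,0]]
    - [0.2,[0,0,0.005],[0,0,0]]
    - [0.2,[0,0,0.005],[0,0,0]]
    - [0.2,[0,0,0.005],[0,0,0]]
    - [0.2,[0,0,0.005],[0,0,0]]

```text
time_s: 19.8
tool_pos: [0.4522, 0.2018, 0.0861]
ee_rot: [-3.14, -0.004, -3.092]
wrist_force: [-13.3, -4.5, 0.6]
finger_gap: 0.319
grip_force: 30.0
```

```bash
python3 - <<'E'
from h import *
where(hx=.617)
print(get_state()['wrist_torque'])
w=camera("wrist");s=camera("scene");np.save("s7.npy",s)
cv2.imwrite("pics/w7.png",np.hstack([cv2.resize(w[:,:,::-1],(400,300)),cv2.resize(s[180:330,230:430,::-1],(400,300),interpolation=cv2.INTER_CUBIC)]))
E
```

```text
r 0.16466479460757896 a 0.029843821702567254 theta~ -0.047156178297432745 F [-13.3  -4.5   0.6] grip 30.0035297870636 0.3186418587606162
[-0.61182302  1.96011761  0.02715398]
```

View pics/w7.png

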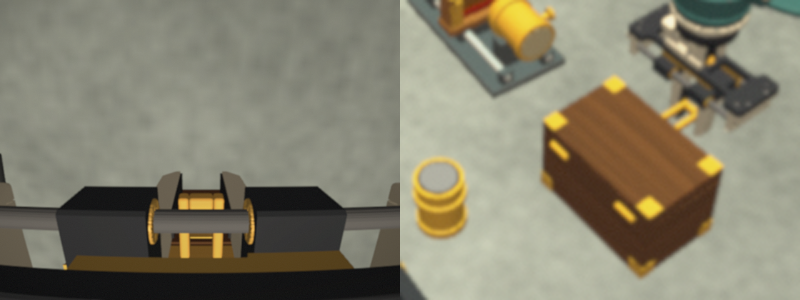

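The cover looks nearly shut in the scene view: front corners at about (337.5,218.5) and (390,261), handle tip at about (376,232). I'll check the angle by projection.

```bash
python3 - <<'E'
from h import *
np.set_printoptions(precision=1,suppress=True)
c=calibration("scene");Rb=Ro.from_euler('z',.05);box=np.array([.5575,.207,0])
p=np.array([[-.121,-.096,.024],[-.121,.096,.024],[0,-.096,.024],[0,.096,.024],[-.169,0,.017]])
for th in(-.03,0,.05,.1,.15): print(th,proj(c,box+Rb.apply(np.array([.0605,0,.1])+Ro.from_euler('y',th).apply(p))).ravel())
s=np.load("s7.npy");g=cv2.cvtColor(s,cv2.COLOR_RGB2HSV)
m=((g[:,:,0]>18)&(g[:,:,0]<30)&(g[:,:,1]>150)&(g[:,:,2]>130)).astype(np.uint8);m[:,:290]=0;m[:215]=0;m[330:]=0
k,l,st,ce=cv2.connectedComponentsWithStats(m)
for i in range(1,k):
    if st[i,4]>8: print("u",st[i,0],st[i,0]+st[i,2]-1,"v",st[i,1],st[i,1]+st[i,3]-1,ce[i])
E
```

```text
-0.03 [337.5 219.  391.5 264.4 301.6 239.5 354.7 288.7 376.5 234.2]
0 [337.4 218.2 391.6 263.5 301.4 239.6 354.4 288.9 376.7 233. ]
0.05 [337.1 216.8 391.5 262.2 301.1 239.8 354.  289.1 376.8 230.9]
0.1 [336.8 215.5 391.4 261.  300.7 240.1 353.7 289.4 376.8 229. ]
0.15 [336.4 214.2 391.1 259.8 300.3 240.3 353.3 289.7 376.6 227.1]
u 332 341 v 219 226 [336.7 222.6]
u 361 377 v 229 244 [370.8 235.7]
u 303 313 v 237 245 [307.9 240.7]
u 305 313 v 250 259 [309.  254.5]
u 378 390 v 258 267 [384.  262.7]
u 302 305 v 266 272 [303.3 269.3]
u 348 361 v 278 289 [354.4 283.3]
u 337 347 v 280 290 [341.8 285.3]
u 381 384 v 290 295 [382.5 292.5]
u 345 356 v 309 317 [350.2 313.1]
```

>>> carry_out:
  commands:
    - [0.2,[0.0015,0,0.001],[0,0,0]]
    - [0.2,[0.0015,0,0.002],[0,0,0]]
    - [0.2,[0.0015,0,0.003],[0,0,0]]
    - [0.2,[0.0015,0,0.004],[0,0,0]]
    - [0.2,[0.0015,0,0.005],[0,0,0]]
    - [0.2,[0.0015,0,0.005],[0,0,0]]
    - [0.2,[0.0015,0,0.005],[0,0,0]]
    - [0.2,[0.0015,0,0.005],[0,0,0]]

```text
time_s: 20.7
tool_pos: [0.452, 0.2018, 0.0826]
ee_rot: [-3.141, -0.001, -3.092]
wrist_force: [-7.8, -6.5, 8.2]
finger_gap: 0.317
grip_force: 30.0
```

>>> carry_out:
  commands:
    - [0.2,[0,0,0.001],[0,0,0]]
    - [0.2,[0,0,0.002],[0,0,0]]
    - [0.2,[0,0,0.003],[0,0,0]]
    - [0.2,[0,0,0.003],[0,0,0]]
    - [0.2,[0,0,0.003],[0,0,0]]
    - [0.2,[0,0,0.003],[0,0,0]]
    - [0.2,[0,0,0.003],[0,0,0]]
    - [0.2,[0,0,0.003],[0,0,0]]

```text
time_s: 21.5
tool_pos: [0.4525, 0.2019, 0.0818]
ee_rot: [-3.141, 0.001, -3.092]
wrist_force: [-18.5, -11.0, 29.9]
finger_gap: 0.317
grip_force: 30.0
```

```bash
python3 - <<'E'
from h import *
r,a=where(hx=.617)
s=camera("scene");g=cv2.cvtColor(s,cv2.COLOR_RGB2HSV)
m=((g[:,:,0]>18)&(g[:,:,0]<30)&(g[:,:,1]>150)&(g[:,:,2]>130)).astype(np.uint8);m[:,:290]=0;m[:215]=0;m[330:]=0
k,l,st,ce=cv2.connectedComponentsWithStats(m)
for i in range(1,k):
    if st[i,4]>8: print("u",st[i,0],st[i,0]+st[i,2]-1,"v",st[i,1],st[i,1]+st[i,3]-1,ce[i])
E
```

```text
r 0.1642626030347934 a 0.0035426831877709355 theta~ -0.07345731681222906 F [-18.5 -11.   29.9] grip 30.008347928524017 0.31725578391070536
u 332 342 v 220 227 [336.7962963 223.2962963]
u 361 377 v 230 244 [370.71717172 236.52525253]
u 303 313 v 237 245 [307.91428571 240.54285714]
u 305 314 v 250 259 [309.10204082 254.55102041]
u 379 390 v 259 268 [384.21794872 263.34615385]
u 302 305 v 266 272 [303.4375 269.1875]
u 348 361 v 278 289 [354.45945946 283.36936937]
u 337 347 v 281 290 [341.90566038 285.41509434]
u 381 384 v 290 295 [382.5 292.5]
u 345 356 v 309 317 [350.15217391 313.13043478]
```

The cover is on its stop: 30 N down produces no further travel. Now I'm lifting it along the arc.

```bash
python3 - <<'E'
from h import *
arc(.1643,.0035,[-.02,-.06,-.11,-.17,-.23,-.29,-.35,-.41])
E
```

```text
-0.02 x -0.0000 z -0.0033
-0.06 x -0.0003 z -0.0099
-0.11 x -0.0011 z -0.0180
-0.17 x -0.0025 z -0.0278
-0.23 x -0.0045 z -0.0374
-0.29 x -0.0070 z -0.0470
-0.35 x -0.0102 z -0.0563
-0.41 x -0.0138 z -0.0654
```

>>> carry_out:
  commands:
    - [0.2,[0.0015,0.001,-0.006],[0,0,0]]
    - [0.2,[0.0015,0.001,-0.0125],[0,0,0]]
    - [0.2,[0.001,0.001,-0.0205],[0,0,0]]
    - [0.2,[-0.0005,0.001,-0.0305],[0,0,0]]
    - [0.2,[-0.0025,0.001,-0.04],[0,0,0]]
    - [0.2,[-0.005,0.001,-0.0495],[0,0,0]]
    - [0.2,[-0.008,0.001,-0.059],[0,0,0]]
    - [0.2,[-0.012,0.001,-0.068],[0,0,0]]

```text
time_s: 22.35
tool_pos: [0.4656, 0.2026, 0.147]
ee_rot: [-3.139, 0.002, -3.093]
wrist_force: [15.4, -9.6, -11.2]
finger_gap: 0.314
grip_force: 30.0
```

```bash
python3 - <<'E'
from h import *
r,a=where(hx=.617)
arc(r,a,[-.06,-.12,-.18,-.24,-.3,-.35,-.38,-.38])
E
```

```text
r 0.16492172962765161 a 0.4106384713130922 theta~ 0.3336384713130922 F [ 15.4  -9.6 -11.2] grip 29.989647567272186 0.31384271779896405
-0.06 x -0.0042 z -0.0089
-0.12 x -0.0090 z -0.0176
-0.18 x -0.0142 z -0.0260
-0.24 x -0.0200 z -0.0341
-0.3 x -0.0262 z -0.0417
-0.35 x -0.0317 z -0.0479
-0.38 x -0.0352 z -0.0514
-0.38 x -0.0352 z -0.0514
```

>>> carry_out:
  commands:
    - [0.2,[-0.0057,0,-0.0079],[0,0,0]]
    - [0.2,[-0.0105,0,-0.0166],[0,0,0]]
    - [0.2,[-0.0157,0,-0.025],[0,0,0]]
    - [0.2,[-0.0215,0,-0.0331],[0,0,0]]
    - [0.2,[-0.0277,0,-0.0407],[0,0,0]]
    - [0.2,[-0.0332,0,-0.0469],[0,0,0]]
    - [0.2,[-0.0367,0,-0.0504],[0,0,0]]
    - [0.2,[-0.0367,0,-0.0504],[0,0,0]]

```text
time_s: 23.15
tool_pos: [0.5018, 0.2044, 0.1965]
ee_rot: [-3.139, -0.0, -3.093]
wrist_force: [8.4, -10.7, -10.6]
finger_gap: 0.313
grip_force: 30.0
```

```bash
python3 - <<'E'
from h import *
np.set_printoptions(precision=1,suppress=True)
where(hx=.617)
c=calibration("scene");Rb=Ro.from_euler('z',.05);box=np.array([.5575,.207,0])
p=np.array([[-.121,-.096,.024],[-.121,.096,.024],[-.169,-.015,.017]])
for th in(.6,.7,.8,.9,1.): print(th,proj(c,box+Rb.apply(np.array([.0605,0,.1])+Ro.from_euler('y',th).apply(p))).ravel())
s=camera("scene");g=cv2.cvtColor(s,cv2.COLOR_RGB2HSV)
m=((g[:,:,0]>18)&(g[:,:,0]<30)&(g[:,:,1]>150)&(g[:,:,2]>130)).astype(np.uint8);m[:,:290]=0;m[:180]=0;m[330:]=0
k,l,st,ce=cv2.connectedComponentsWithStats(m)
for i in range(1,k):
    if st[i,4]>8: print("u",st[i,0],st[i,0]+st[i,2]-1,"v",st[i,1],st[i,1]+st[i,3]-1,ce[i])
# pale leaf / slide check
w=camera("wrist");t=camera("top")
cv2.imwrite("pics/fin.png",t[:,:,::-1])
st=calibration("scene")
h=cv2.cvtColor(s,cv2.COLOR_RGB2HSV)
r=((h[:,:,0]<6)|(h[:,:,0]>174))&(h[:,:,1]>170)&(h[:,:,2]>100);r[:120]=0;r[260:]=0;r[:,:200]=0;r[:,330:]=0
v,u=np.where(r);print("red",len(v),u.min(),u.max(),v.min(),v.max())
Rl=Ro.from_euler('z',-.022);L=np.array([.5245,-.1722,0])
q=np.array([[x,y,z] for x in(-.05,.05) for y in(-.004,.004) for z in(.05,.135)])
pp=proj(c,L+Rl.apply(q));print("pred red",pp.min(0),pp.max(0),pp[1::2])
E
```

```text
r 0.16287985099955657 a 0.7867859708365714 theta~ 0.7097859708365715 F [  8.4 -10.7 -10.6] grip 29.99073475599289 0.3128548450064085
0.6 [328.7 206.5 384.8 253.  365.2 210.9]
0.7 [326.1 205.8 382.4 252.6 362.3 209.3]
0.8 [323.2 205.4 379.6 252.7 358.8 208.3]
0.9 [320.  205.5 376.5 253.1 354.9 207.9]
1.0 [316.5 206.1 373.2 254.  350.5 208.1]
u 290 306 v 180 201 [295.1 189.5]
u 374 378 v 182 186 [376.1 184. ]
u 320 328 v 207 216 [324.2 211.6]
u 348 368 v 209 231 [359.3 218.8]
u 298 305 v 239 248 [301.5 243.5]
u 368 379 v 248 259 [373.8 253.5]
u 302 305 v 266 272 [303.4 269.3]
u 343 353 v 282 293 [348.  287.6]
u 380 384 v 290 295 [382.2 292.6]
u 344 356 v 309 316 [349.9 312.9]
red 134 256 284 157 185
pred red [254.7 155.2] [285.4 190.9] [[283.7 155.2]
 [285.3 156.6]
 [254.7 167.6]
 [256.2 169.1]]
```

```bash
python3 - <<'E'
from h import *
c=calibration("top");Rb=Ro.from_euler('z',.05);a=cv2.imread("pics/fin.png")[:,:,::-1];b=np.load("pics/top0.npy")
for x in(-.050,-.04,-.032):
  for y in(-.075,-.055,.055,.075):
    u,v=np.round(proj(c,[np.array([.5555,.206,.103])+Rb.apply([x,y,0])])[0]).astype(int);print(x,y,a[v,u],b[v,u])
for P in ((.60,.2),): print(b[190:200,205])
s=get_state();print(s['dq'].round(4),s['grip_force'])
E
```

```text
-0.05 -0.075 [195 159 109] [141  97  60]
-0.05 -0.055 [100  98  92] [167  88  57]
-0.05 0.055 [64 90 82] [171 119  70]
-0.05 0.075 [68 95 87] [93 67 47]
-0.04 -0.075 [216 175 118] [123  86  58]
-0.04 -0.055 [100  98  92] [112  51  40]
-0.04 0.055 [ 71 103  93] [124  87  59]
-0.04 0.075 [ 75 106  97] [70 55 44]
-0.032 -0.075 [116 101  82] [123  85  57]
-0.032 -0.055 [100  97  92] [108  49  33]
-0.032 0.055 [ 76 109  99] [117  82  55]
-0.032 0.075 [ 77 112 100] [69 53 43]
[[188 172 148]
 [176 142 112]
 [242 207 130]
 [176 128  79]
 [151 112  73]
 [147 109  71]
 [148 111  72]
 [155 115  76]
 [153 115  75]
 [155 115  74]]
[ 0.0016 -0.0015  0.0031 -0.0003 -0.0029  0.0018] 29.989932775497437
```

>>> carry_out:
  commands:
    - [0.2,[0,0,0],[0,0,0]]
    - [0.2,[0,0,0],[0,0,0]]
    - [0.2,[0,0,0],[0,0,0]]
    - [0.2,[0,0,0],[0,0,0]]
    - [0.2,[0,0,0],[0,0,0]]
    - [0.2,[0,0,0],[0,0,0]]
    - [0.2,[0,0,0],[0,0,0]]
    - [0.2,[0,0,0],[0,0,0]]

```text
time_s: 24.1
tool_pos: [0.5014, 0.2044, 0.1962]
ee_rot: [-3.139, -0.0, -3.093]
wrist_force: [8.9, -9.5, -11.0]
finger_gap: 0.316
grip_force: 30.0
```

The top picture shows pale leaf colour at the front rim, so the leaf is shut. The cover is held steady at about 0.75 rad.

```bash
python3 -c "
from bench import close_job
print(close_job())"
```

```text
the job is handed in; nothing more can be done
None
```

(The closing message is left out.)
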